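Tare the porcelain dish and weigh the electrode discs

ROBOT

A 6-joint arm with a two-finger parallel gripper is mounted at the origin on the work surface. World frame = base frame: x ahead of the robot, y to its left, z up, the work surface at z = 0. Lengths are in m, angles in rad, forces in N, time in s.
With the tool pointing down it reaches from about 0.275 to 0.825 m from the base axis. Payload 4.9 kg.
Tool frame: the origin (TCP) lies midway between the tips of the shut fingers; the grasp point (between the pads) lies 19 mm behind it (grip_point_offset is the distance from the TCP to the grasp point, in m); z points along the fingers, y is the line along which they close (so a half turn about z gives the same grasp; the last joint's range is limited). The gripper opens to 85 mm and grips with 20 to 120 N. Pads are 22 mm wide; open, the fingers measure 114 mm over their backs; the gripper's body (76 mm by 85 mm) begins 54 mm behind the grasp point. The pads swing forward as they close: fully open they stand 13 mm farther back than shut.
Start: joints at [1.13, 0.326, -0.193, 1.052, 0, 1.437], TCP at [0.166, 0.524, 0.231] pointing down, gripper open.
Joint ranges: [-2.65, 2.65], [-0.97, 1.79], [-1.3, 1.35], [-1.93, 2.1], [-1.47, 1.37], [-3.14, 3.14]. Speed limits (rad/s): [2.57, 2.57, 3.14, 3.14, 3.14, 3.14].

INTERFACE

Orientations are given as a rotation vector (axis times angle).
In Python, from cell import * gives the robot as it stands. Calls block until the motion is done:
- movep(position, orientation): joint-space move of the TCP to a pose.
- move_l(position, velocity=0.15, rot=None, until_force=None): straight line of the TCP; rot=None keeps the orientation; velocity is the mean speed in m/s. With until_force (N) it stops when the force on the tool has changed by that much, and returns True; else False.
- set_joints(angles): joint-space move.
- let_go() and grab(newtons=None): open the fingers fully, or close them until they stop; newtons is the grip in N (None keeps the last).
- sleep(seconds).
- ik(position, orientation): joint angles nearest the present ones, or None.
- get_state(): the state.
- grab_frame(name): name is "scene" or "top" or "wrist"; returns a dict with "img" (480x640x3 uint8, red, green, blue), "fx", "fy", "cx", "cy" (pixels), "cam_to_world" (4x4, takes a point from camera to world coordinates); the wrist camera has in their place "T_tool_cam" (4x4, takes a point from camera to tool coordinates, whose origin is the TCP and whose axes are the flange's). Camera axes: x right, y down, z forward; pixel columns grow to the right and rows downward; lengths in m; the calibration is good to about 2 mm. A picture is of the moment at which its call begins: read the wrist's pose just before it. There is no depth.
A pose or a line that the arm cannot do raises MotionError and nothing moves.
- sign_off(): hands the job in; it is judged then, once.
Trained networks look in the newest picture that a camera, given by its name, has taken for a name from the list of things; names that differ only in an ending like _2 or _b are one class to them, and where a whole thing is asked for, a point or a joint stands for the part that bears it (a point fixed in the world has none). Each returns a list of dicts, best first, with "score" (0 to 1); they miss things now and then, are a little off and sometimes report something else, mostly with a low value. They report only what shows in the picture. A call takes as long as a camera call.
- spot_in(camera, name): "centre" ([column, row] in pixels, amid what is visible of it).
- silhouettes(camera, name): "mask" (480x640 bool, what is visible of it) and "centre" ([column, row] in pixels, amid what is visible of it).
- tip_of(camera, name): "centre" ([column, row] in pixels: a listed point, or the origin of a listed thing).
The state is a dict: "clock": time; "q": joint angles; "joint_velocities": joint speeds; "tau": joint torques, N m; "position": TCP position; "eef_rot": TCP orientation; "contact_force": force on the tool from outside, world axes, zero at the start; "wrist_torque": the same for the moment, N m; "finger_gap": opening from 0.0 (shut) to 1.0 (fully open); "grasp_force": force on a finger pad.
Only numpy, scipy, OpenCV 4.12 (cv2) and the standard library are available. Lean on these libraries where they do the work, as an engineer would, in place of code of your own. Each camera call takes 0.05 s, during which the arm holds its last target. There are 200 camera calls.

TASK

A rod electrode was left lying on the bench balance: first push it down into its clip stand, fully home in both forks, with the sprung jaw closed over it again. Then stand the empty porcelain dish upright in the middle of the balance pan, let go of it, press the tare key fully down while the dish is still empty, and only then put every steel disc on the bench into the dish; never press tare once there is a disc in the dish. Leave the other things on the bench where they are, and finish with the rod still in its clip and the dish with all the discs in the middle of the pan.

Things in the scene. Friction and masses are not known exactly. Their poses are not given: they have to be found in the camera images.
- balance: White bench balance, fixed, 210 mm (its x) by 170 mm (its y), housing top 40 mm above the bench. Origin: centre of its underside. Its front, with a dark display and the tare key, is its -x end; turned up to 0.3 rad about the vertical. Round steel pan, 150 mm across, that does not move.
- pan (a point): Centre of the balance pan's top face, 52 mm above the bench (25 mm towards +x from the balance's origin). Axes as the balance.
- tare (a joint): Tare key of the balance: round black push button, 26 mm across, in a grey collar on the front part of the balance, beside the display. 0 = up, 0.006 m = fully down; counts as pressed beyond 0.004 m held 0.1 s. Spring, about 5 N fully down; comes up by itself.
- tare_top (a point): Centre of the tare key's top face; press straight down here.
- stand: Fixed clip stand: base 100 x 164 x 10 mm with two aluminium forks at y = +-50 mm, 8 mm thick along y. Origin: centre of the underside; turned up to 0.4 rad. A rod laid along the stand's y (either way round) and pushed straight down enters both slots: 14 mm wide, flared to 40 mm at the top, 90 mm above the bench. Between the forks only the base and an axle (28 mm high, at x = -26 mm): room for fingers.
- seat (a point): Where the centre of the rod is when seated: midway between the forks, 60 mm above the bench (slot floor at 55 mm). Axes as the stand: y along the slots, z up. The rod may sit up to 15 mm off along y.
- jaw (a joint): Sprung hinged jaw of the clip stand: two steel arms on one axle on the stand's -x side, with free-turning grey rollers 12 mm across that reach over the slots just outside the forks, 70 mm above the bench. 0 = closed (at rest), grows as it is pushed to -x, stop at 0.6 rad. A rod pushed down pushes the rollers aside by itself (at most about 14 N), and they snap back over it.
- rod: Rod electrode: steel rod 10 mm in diameter, 180 mm long along its own y, with a white square grip 14 x 14 mm, 56 mm long, round its middle. Origin: its very centre, on the axis. 100 g. At the start it lies level across the balance pan on the square grip, centre 7 mm above the pan. Take it by the grip from above; any of the four sides may be up.
- dish: White porcelain dish, round: outside 120 mm across at the rim, 92 mm at the foot, 45 mm high, wall 8 mm thick, floor 8 mm thick. Origin: centre of the underside; z up. About 300 g. It can be taken by pinching the wall at any place on the rim, one finger inside (middle of the wall at 56 mm from the axis).
- disc1: Plain steel disc, 28 mm across, 16 mm thick, lying flat on the bench; 75 g. Origin: its centre. Four to six such discs are present.
- disc2: Plain steel disc, 28 mm across, 16 mm thick, lying flat on the bench; 75 g. Origin: its centre. Four to six such discs are present.
- disc3: Plain steel disc, 28 mm across, 16 mm thick, lying flat on the bench; 75 g. Origin: its centre. Four to six such discs are present.
- disc4: Plain steel disc, 28 mm across, 16 mm thick, lying flat on the bench; 75 g. Origin: its centre. Four to six such discs are present.
- disc5: Plain steel disc, 28 mm across, 16 mm thick, lying flat on the bench; 75 g. Origin: its centre. Four to six such discs are present.
- disc6: Plain steel disc, 28 mm across, 16 mm thick, lying flat on the bench; 75 g. Origin: its centre. Four to six such discs are present.
- bottle: Bystander, loose, leave it alone: glass bottle with orange cap, 80 mm across, 150 mm high. Origin: centre of the underside.
- cup: Bystander, loose, leave it alone: white plastic cup, 70 mm across, 75 mm high. Origin: centre of the underside.
- stopper: Bystander, loose, leave it alone: small tapered cork stopper, 30 mm across at the top, 26 mm high. Origin: centre of the underside.
- pad: Bystander, loose, leave it alone: paper note pad, 70 x 70 x 12 mm. Origin: centre of the underside.
- spatula: Bystander, loose, leave it alone: spatula lying on the bench, 170 mm long. Origin: on its length.
- timer: Bystander, loose, leave it alone: grey hand-held timer, 120 x 60 x 20 mm. Origin: centre of the underside.

How it is judged:
By the outcome, as a careful person would: the job done as asked, in the order asked, and still so for the second after the job is handed in, with the robot touching nothing.
Of disc1, disc2, disc3, disc4, disc5, disc6 only 4 to 6 are there at a start; the rules pass over those that are not, and their reading is None.
At some moment in a run one of disc1, disc2, disc3, disc4, disc5, disc6 may be knocked a few centimetres aside while the robot is not near it.
Once in a run the grip may slacken for a moment while it holds something.
It also fails if it takes over 210 s, if anything falls off the work surface, if the arm or the gripper's body presses on something with over 40 N, if the wrist force passes 120 N, or if a joint passes its speed limit or range.

## Working session

There is one attempt and no reset: what is moved stays moved. The work goes in short steps, each a Python script; the robot and the scene stay as the last script left them, time stands still between calls to the robot, and variables do not carry over. Pictures are saved under pics/ and viewed, at most 14 in all, crops included, and the job is handed in when it is done.

```bash
mkdir -p pics; ls; cat > h.py <<'E'
from cell import *
import numpy as np, cv2
from scipy.spatial.transform import Rotation as R
def save(f,name): cv2.imwrite('pics/'+name,f['img'][:,:,::-1])
def cam(f,st=None):
    if 'cam_to_world' in f: return np.array(f['cam_to_world'])
    T=np.eye(4);T[:3,:3]=R.from_rotvec(st['eef_rot']).as_matrix();T[:3,3]=st['position']
    return T@np.array(f['T_tool_cam'])
def ray(f,C,uv,z):
    d=C[:3,:3]@np.array([(uv[0]-f['cx'])/f['fx'],(uv[1]-f['cy'])/f['fy'],1]);o=C[:3,3]
    return o+d*(z-o[2])/d[2]
def proj(f,C,p):
    q=np.linalg.inv(C)@np.append(p,1);return [f['fx']*q[0]/q[2]+f['cx'],f['fy']*q[1]/q[2]+f['cy']]
def down(yaw): # tool z down, tool y (closing line) at angle yaw from world y... closing dir = (-sin yaw, cos yaw)
    c,s=np.cos(yaw),np.sin(yaw)
    y=np.array([-s,c,0]);z=np.array([0,0,-1.]);x=np.cross(y,z)
    return R.from_matrix(np.c_[x,y,z]).as_rotvec()
E
python3 - <<'E'
from h import *
s=get_state();print(s['clock'],s['position'],s['eef_rot'],R.from_rotvec(s['eef_rot']).as_matrix().round(2).tolist(),s['finger_gap'])
for c in('top','scene'):
    f=grab_frame(c);save(f,c+'0.png');C=cam(f);print(c,C.round(3).tolist(),f['fx'],f['cx'],f['cy'])
    for n,z in(('balance',.02),('pan',.052),('tare_top',.046),('stand',0),('seat',.06),('rod',.059),('dish',0),('disc1',.008),('bottle',0),('cup',0),('stopper',0),('pad',0),('spatula',0),('timer',0)):
        for d in tip_of(c,n):
            if d['score']>.2: print(n,round(d['score'],2),np.round(d['centre']),ray(f,C,d['centre'],z)[:2].round(3))
E
```

```text
pics
0.0 [0.16583413 0.52378322 0.23049306] [-4.79962461e-01 -3.10419201e+00  2.64680202e-03] [[-0.95, 0.3, -0.0], [0.3, 0.95, -0.0], [0.0, -0.0, -1.0]] 0.9987680896634625
top [[0.016, -0.98, 0.198, 0.316], [-1.0, -0.018, -0.009, 0.021], [0.013, -0.198, -0.98, 1.155], [0.0, 0.0, 0.0, 1.0]] 459.70183833455263 325.2662279702639 237.41802145697585
balance 0.7 [232. 244.] [0.523 0.245]
pan 0.58 [230. 235.] [0.539 0.245]
tare_top 0.59 [210. 278.] [0.434 0.286]
stand 0.68 [423. 234.] [ 0.562 -0.24 ]
seat 0.89 [427. 231.] [ 0.558 -0.238]
rod 0.79 [222. 228.] [0.556 0.263]
rod 0.73 [231. 245.] [0.513 0.239]
dish 0.6 [339. 208.] [ 0.627 -0.025]
disc1 0.67 [387. 287.] [ 0.424 -0.146]
disc1 0.64 [359. 260.] [ 0.491 -0.076]
disc1 0.63 [481. 295.] [ 0.408 -0.379]
disc1 0.52 [419. 302.] [ 0.388 -0.225]
disc1 0.48 [318. 266.] [0.474 0.028]
disc1 0.43 [344. 292.] [ 0.409 -0.038]
bottle 0.92 [152. 247.] [0.516 0.45 ]
bottle 0.74 [387. 289.] [ 0.419 -0.147]
cup 0.69 [164. 195.] [0.653 0.431]
stopper 0.59 [347. 290.] [ 0.414 -0.046]
pad 0.88 [508. 237.] [ 0.559 -0.462]
spatula 0.56 [337. 174.] [ 0.72  
[... 447 characters left out ...]
.427 0.285]
stand 0.84 [266. 327.] [ 0.561 -0.238]
seat 0.75 [262. 309.] [ 0.553 -0.235]
rod 0.47 [376. 182.] [0.557 0.278]
dish 0.59 [340. 277.] [ 0.626 -0.025]
disc1 0.7 [208. 286.] [ 0.38  -0.224]
disc1 0.57 [174. 310.] [ 0.364 -0.319]
disc1 0.52 [281. 264.] [ 0.484 -0.075]
disc1 0.52 [176. 340.] [ 0.422 -0.374]
disc1 0.45 [302. 238.] [0.478 0.026]
disc1 0.44 [240. 270.] [ 0.412 -0.145]
bottle 0.89 [388. 161.] [0.51  0.449]
bottle 0.5 [381. 292.] [ 0.73  -0.012]
stopper 0.6 [262. 242.] [ 0.394 -0.034]
pad 0.77 [198. 409.] [ 0.564 -0.464]
spatula 0.59 [378. 294.] [ 0.728 -0.02 ]
timer 0.91 [359. 145.] [0.396 0.47 ]
timer 0.48 [386. 158.] [0.499 0.459]
timer 0.33 [238. 270.] [ 0.402 -0.142]
```

View pics/top0.png

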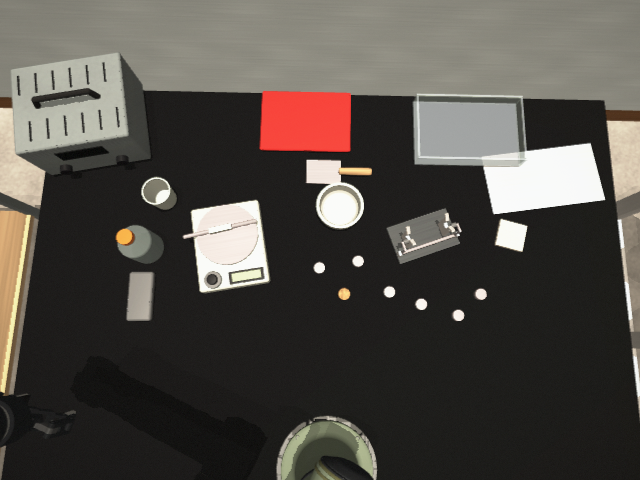

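View pics/scene0.png

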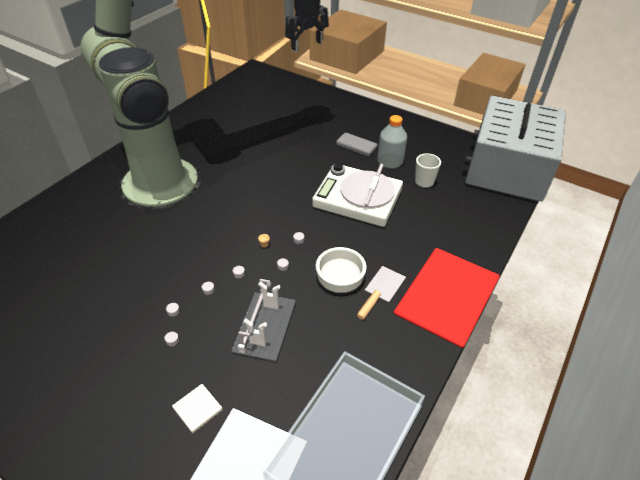

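The top view shows the rod across the pan, from about (184,237) to (258,222). The dish is at (340,206) and the stand at (423,235). There are six discs, at (319,267), (358,261), (389,291), (421,304), (458,315) and (480,294), and the cork is at (344,293). Next I'll look at the balance and the stand from close up.

```bash
cat >> h.py <<'E'
def axis_of(f,C,mask,z):
    ys,xs=np.nonzero(mask);i=np.linspace(0,len(xs)-1,min(len(xs),1500)).astype(int)
    P=np.array([ray(f,C,(xs[k],ys[k]),z)[:2] for k in i])
    (c,s,a)=cv2.minAreaRect((P*1000).astype(np.float32));m=P.mean(0);w,v=np.linalg.eigh(np.cov((P-m).T))
    return np.array(c)/1000,np.array(s),v[:,1],m
E
python3 - <<'E'
from h import *
def look(p,tag,names):
    movep(p,down(0)); sleep(.3)
    s=get_state();f=grab_frame('wrist');save(f,tag+'.png');C=cam(f,s);print(tag,C[:3,3].round(3),C[:3,2].round(2))
    for n,z in names:
        for d in tip_of('wrist',n):
            if d['score']>.2: print(n,round(d['score'],2),np.round(d['centre']),ray(f,C,d['centre'],z)[:2].round(4))
    for n,z in names:
        if n in('rod','stand','dish','balance'):
            for d in silhouettes('wrist',n)[:2]:
                if d['score']>.3:
                    c,sz,v,m=axis_of(f,C,d['mask'],z);print(n,'mask',round(d['score'],2),c.round(4),sz.round(),v.round(3),m.round(4))
look([.48,.255,.36],'w_bal',[('balance',.04),('pan',.052),('tare_top',.048),('rod',.059)])
look([.50,-.235,.36],'w_st',[('stand',.005),('seat',.06)])
print(get_state()['clock'])
E
```

```text
w_bal [0.4   0.255 0.503] [ 0.31  0.   -0.95]
balance 0.7 [311. 203.] [0.5061 0.2515]
pan 0.59 [311. 231.] [0.54   0.2513]
tare_top 0.94 [337. 146.] [0.4333 0.2836]
tare_top 0.36 [475. 107.] [0.3895 0.4439]
rod 0.57 [320. 242.] [0.5525 0.2626]
balance mask 0.62 [0.5241 0.4785] [146.  91.] [0.474 0.88 ] [0.5202 0.4759]
balance mask 0.41 [0.561  0.2693] [ 20. 188.] [-0.251  0.968] [0.5607 0.2698]
rod mask 0.82 [0.5545 0.2696] [ 18. 179.] [-0.248  0.969] [0.5539 0.2708]
w_st [ 0.421 -0.235  0.503] [ 0.31  0.   -0.95]
stand 0.87 [312. 216.] [ 0.5529 -0.237 ]
stand 0.54 [452. 323.] [ 0.724  -0.0216]
seat 0.71 [310. 229.] [ 0.5549 -0.2393]
stand mask 0.69 [ 0.5588 -0.2406] [103. 175.] [-0.335  0.942] [ 0.556  -0.2374]
6.025
```

View pics/w_bal.png

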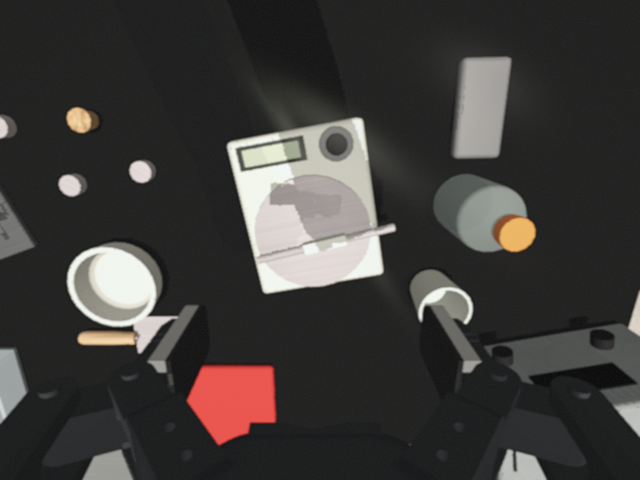

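View pics/w_st.png

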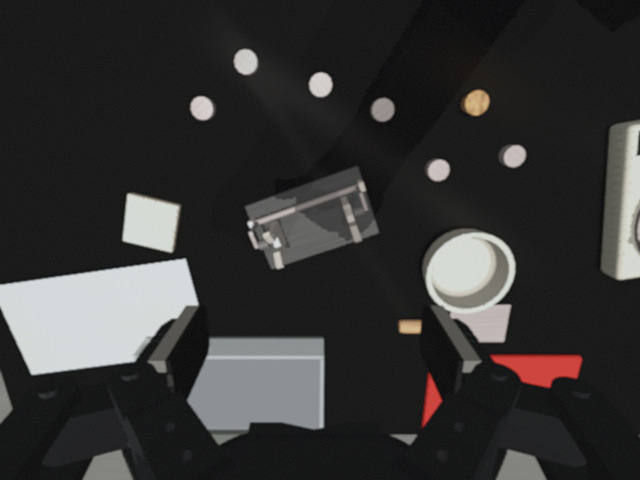

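The rod grip shows at (324,243) in the balance view, with direction (-0.25,0.97). The stand base corners are near (246,206), (359,166), (378,232) and (271,269), with the axle on the robot side. I'll take a closer stand view, then grasp the rod.

```bash
python3 - <<'E'
from h import *
movep([.555,-.239,.2],down(.34)); sleep(.3)
s=get_state();f=grab_frame('wrist');save(f,'st2.png');C=cam(f,s)
for n,z in(('stand',0),('seat',.06)):
    for d in tip_of('wrist',n)[:1]: print(n,round(d['score'],2),np.round(d['centre']),ray(f,C,d['centre'],z)[:2].round(4))
np.save('st2C.npy',np.r_[C.ravel(),f['fx'],f['fy'],f['cx'],f['cy']])
yr=np.arctan2(.25,.968); print(yr)
movep([.5545,.268,.16],down(yr-np.pi/2)); sleep(.3)
s=get_state();f=grab_frame('wrist');save(f,'rod2.png');C=cam(f,s)
for d in silhouettes('wrist','rod')[:1]:
    c,sz,v,m=axis_of(f,C,d['mask'],.059);print('rod',round(d['score'],2),c.round(4),sz.round(),v.round(3),m.round(4))
for d in tip_of('wrist','rod')[:1]: print(round(d['score'],2),np.round(d['centre']),ray(f,C,d['centre'],.059)[:2].round(4))
print(get_state()['q'],get_state()['clock'])
E
python3 -c "
import cv2,numpy as np
a=cv2.imread('pics/st2.png');b=cv2.imread('pics/rod2.png')
cv2.imwrite('pics/m1.png',np.hstack([cv2.resize(a,(400,300),interpolation=3),cv2.resize(b,(400,300),interpolation=3)]))"
```

```text
stand 0.85 [316. 204.] [ 0.5556 -0.2376]
seat 0.65 [317. 220.] [ 0.554  -0.2377]
0.2527417289125798
rod 0.66 [0.5547 0.2679] [ 14. 182.] [-0.251  0.968] [0.5521 0.2773]
0.59 [312. 232.] [0.5527 0.2709]
[ 3.30169468e-01  4.98843614e-01 -1.15657244e-01  9.56259300e-01
 -2.61888482e-06  1.64845787e+00] 9.7917
```

View pics/st2.png

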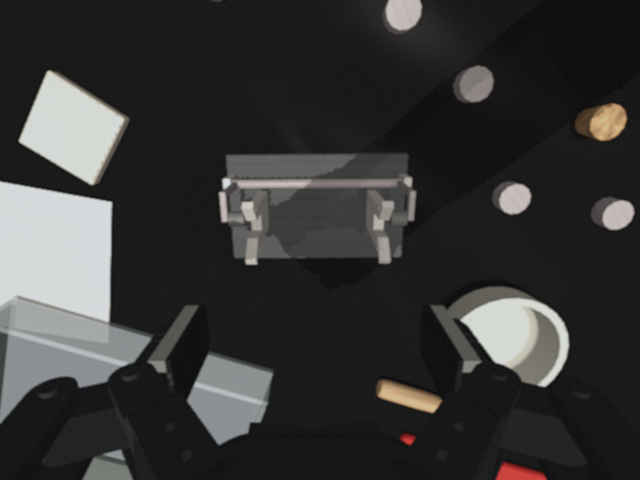

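View pics/rod2.png

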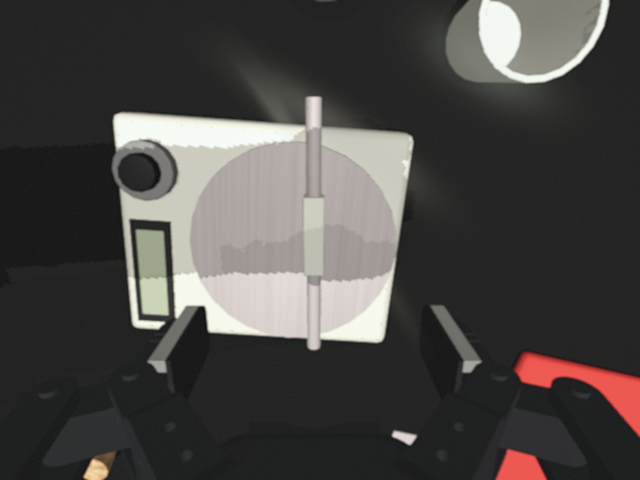

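The close views agree with the estimates. The stand is aligned at yaw 0.34, with its rollers at (224,205) and (412,205). The rod grip is centred at (314,237). I'll turn the corner pixels into poses.

```bash
python3 - <<'E'
from h import *
v=np.load('st2C.npy');C=v[:16].reshape(4,4);f=dict(zip(('fx','fy','cx','cy'),v[16:]))
for uv in [(226,155),(408,153),(400,259),(236,259)]: print(ray(f,C,uv,.01).round(4))
S=np.array([.5545,-.2385]);a=.34
Rz=np.array([[np.cos(a),-np.sin(a)],[np.sin(a),np.cos(a)]])
for n,p in dict(fl=(-20,-50,90),fl2=(20,-50,90),fr=(-20,50,90),fr2=(20,50,90),axl=(-26,-60,28),axr=(-26,60,28),rl=(0,-60,70),rr=(0,60,70),b1=(-50,-82,10),b2=(-50,82,10),b3=(50,82,10),b4=(50,-82,10)).items():
    p=np.array(p)/1e3;print(n,np.round(proj(f,C,np.r_[S+Rz@p[:2],p[2]])))
s=get_state();f=grab_frame('wrist');C=cam(f,s)
B=np.array([ray(f,C,uv,.04)[:2] for uv in [(115,113),(412,135),(384,342),(132,327)]]);print(B.round(4),B.mean(0).round(4))
P=[ray(f,C,uv,.052)[:2].round(4) for uv in [(190,238),(397,238),(295,141),(290,336)]];print(P,np.mean(P,0))
print('tare',ray(f,C,(138,171),.048).round(4),'grip',ray(f,C,(314,237),.066).round(4))
E
```

```text
[ 0.5378 -0.3296  0.01  ]
[ 0.4821 -0.1771  0.01  ]
[ 0.5777 -0.1431  0.01  ]
[ 0.6311 -0.2943  0.01  ]
fl [246. 204.]
fl2 [249. 257.]
fr [387. 204.]
fr2 [384. 257.]
axl [247. 181.]
axr [386. 181.]
rl [239. 223.]
rr [393. 223.]
b1 [224. 151.]
b2 [408. 150.]
b3 [400. 256.]
b4 [232. 256.]
[[0.4035 0.3136]
 [0.6032 0.3502]
 [0.6353 0.1873]
 [0.4313 0.1495]] [0.5183 0.2501]
[array([0.469 , 0.2424]), array([0.6132, 0.2795]), array([0.5263, 0.327 ]), array([0.5573, 0.1812])] [0.54145  0.257525]
tare [0.4261 0.2802 0.048 ] grip [0.554  0.2698 0.066 ]
```

```bash
python3 - <<'E'
from h import *
y0=.2527-np.pi/2
move_l([.5545,.269,.075],.12,down(y0)); 
r=move_l([.5545,.269,.0545],.03,until_force=4)
print(r,get_state()['position']); grab(90)
s=get_state();print(s['position'],s['finger_gap'],s['grasp_force'])
move_l([.5545,.269,.22],.12)
s=get_state();print(s['finger_gap'],s['grasp_force'],s['contact_force'])
y1=.345-np.pi/2
movep([.557,-.237,.22],down(y1)); sleep(.2)
s=get_state();f=grab_frame('wrist');save(f,'held.png');f=grab_frame('scene');save(f,'held_s.png')
print(s['q'],s['finger_gap'],s['grasp_force'],s['contact_force'],s['clock'])
E
```

```text
False [0.55458064 0.26904304 0.05453618]
[0.5546709  0.26905702 0.05489974] 0.13043058406333127 89.60190296173096
0.13593440281824634 89.1705071926117 [ 0.29764853  0.06040285 -1.06063186]
[-5.22645339e-01  4.36004196e-01 -5.72970693e-02  1.07745900e+00
  9.96922404e-05  7.01692026e-01] 0.1314229797697714 89.17211651802063 [ 0.11022902  0.24414396 -0.26782776] 15.7667
```

View pics/held.png

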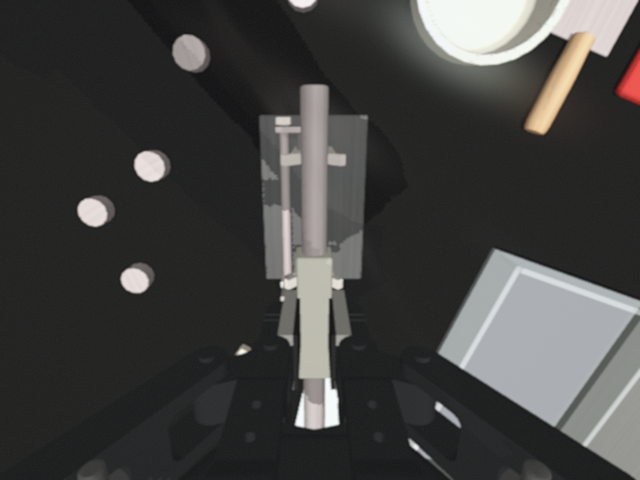

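The rod, at (314,85) to (314,430), lies in line with the slots, whose prongs are at (291,160) and (337,160). Next I check its pitch by projection and push it in.

```bash
python3 - <<'E'
from h import *
f=grab_frame('wrist');s=get_state();T=np.array(f['T_tool_cam'])
for z in(-.008,-.005,-.002):
    for x in(-.09,-.028,.028,.09): print(z,x,np.round(proj(f,T,[x,0,z])), 'tilt', np.round(proj(f,T,[x,0,z-.05*abs(x)*np.sign(x)])))
E
```

```text
-0.008 -0.09 [314. 479.] tilt [314. 471.]
-0.008 -0.028 [314. 374.] tilt [314. 372.]
-0.008 0.028 [314. 255.] tilt [314. 256.]
-0.008 0.09 [314.  84.] tilt [314.  83.]
-0.005 -0.09 [314. 474.] tilt [314. 466.]
-0.005 -0.028 [314. 370.] tilt [314. 368.]
-0.005 0.028 [314. 252.] tilt [314. 254.]
-0.005 0.09 [314.  85.] tilt [314.  84.]
-0.002 -0.09 [314. 468.] tilt [314. 460.]
-0.002 -0.028 [314. 365.] tilt [314. 363.]
-0.002 0.028 [314. 250.] tilt [314. 251.]
-0.002 0.09 [314.  86.] tilt [314.  85.]
```

```bash
python3 - <<'E'
from h import *
p=[.557,-.237]
grab(120)
move_l(p+[.10],.12); s=get_state();print(s['contact_force'].round(1),s['position'][2])
for z in(.088,.08,.074,.068,.064,.06,.057,.055,.0535,.052,.0505):
    r=move_l(p+[z],.03,until_force=30)
    s=get_state();print(z,r,s['position'].round(4),s['contact_force'].round(1),s['wrist_torque'].round(2),round(s['finger_gap'],3))
    if r: break
f=grab_frame('wrist');save(f,'in.png');f=grab_frame('scene');save(f,'in_s.png');cv2.imwrite('pics/in_sc.png',cv2.resize(f['img'][260:380,200:330,::-1],None,fx=4,fy=4))
print(s['clock'])
E
```

```text
[-0.1 -0.1 -1. ] 0.10080609025818402
0.088 False [ 0.5569 -0.2369  0.0878] [-0.6 -0.  -2.5] [-0.02 -0.04 -0.02] 0.117
0.08 False [ 0.5568 -0.2369  0.0797] [0.4 0.4 0.8] [-0.03  0.06  0.03] 0.118
0.074 False [ 0.5573 -0.2372  0.0741] [ 0.2  0.6 -0.3] [-0.12 -0.17  0.06] 0.118
0.068 False [ 0.5572 -0.2372  0.0678] [ 3.4 -1.2 -1.6] [-0.09 -0.63  0.16] 0.117
0.064 False [ 0.5566 -0.237   0.0635] [ 2.  -0.6 -2.5] [-0.05 -0.52  0.01] 0.12
0.06 False [ 0.5565 -0.2369  0.0595] [ 1.6 -1.6 -2.5] [-0.01 -0.33  0.01] 0.118
0.057 False [ 0.5562 -0.2368  0.0566] [ 0.2 -1.1 -0.9] [ 0.02  0.02 -0.  ] 0.119
0.055 False [ 0.5568 -0.2371  0.0559] [-1.8  0.6  5.9] [ 0.22  0.46 -0.02] 0.117
0.0535 False [ 0.5569 -0.2372  0.0557] [-5.6  2.5 14. ] [0.53 1.1  0.02] 0.117
0.052 False [ 0.5569 -0.2372  0.0556] [-8.2  4.  24.5] [ 0.87  1.81 -0.03] 0.117
0.0505 False [ 0.557  -0.2372  0.0554] [-11.    4.9  33.1] [ 1.26  2.41 -0.03] 0.117
20.7667
```

View pics/in_sc.png

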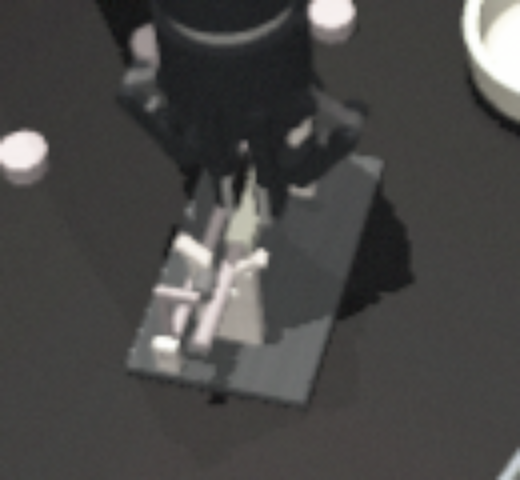

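The rod is bottomed at TCP z 0.0556, and the jaw force had dropped off before that. I'll release it and check.

```bash
python3 - <<'E'
from h import *
p=[.557,-.237]
move_l(p+[.0557],.03); let_go(); move_l(p+[.25],.15)
movep([.50,-.237,.25],down(.345)); sleep(.2)
s=get_state();f=grab_frame('wrist');save(f,'out.png');C=cam(f,s)
for d in silhouettes('wrist','rod')[:1]:
    c,sz,v,m=axis_of(f,C,d['mask'],.06);print(d['score'],c.round(4),sz.round(),v.round(3))
    ys,xs=np.nonzero(d['mask']);print(xs.min(),xs.max(),ys.min(),ys.max())
g=grab_frame('scene')
a=cv2.resize(f['img'][150:330,200:440,::-1],(800,600),interpolation=3)
b=cv2.resize(g['img'][270:365,215:315,::-1],(320,304),interpolation=3)
a[:304,480:]=b
cv2.imwrite('pics/out_c.png',a);print(s['clock'])
E
```

```text
0.63 [ 0.5569 -0.2369] [ 20. 182.] [-0.339  0.941]
201 388 251 270
24.9917
```

View pics/out_c.png

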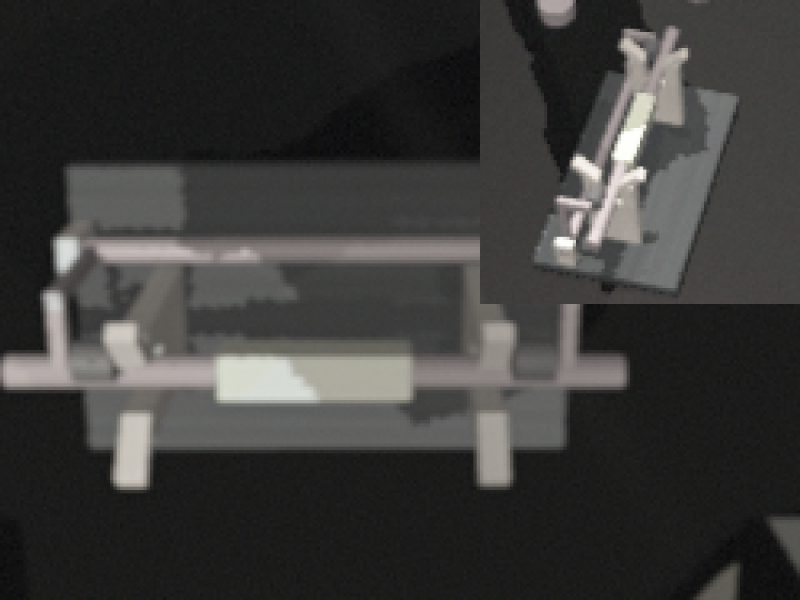

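The rod sits in both forks, with both rollers over it and the grip midway between them, so it is seated. Next I locate the dish closely and grasp it at its robot-side rim, away from the spatula.

```bash
cat >> h.py <<'E'
def dish_c(f,C,cam,z):
    for d in silhouettes(cam,'dish')[:1]:
        ys,xs=np.nonzero(d['mask']);P=np.array([ray(f,C,(x,y),z)[:2] for x,y in zip(xs[::5],ys[::5])]).astype(np.float32)
        c,r=cv2.minEnclosingCircle(P*1000);return round(d['score'],2),np.round(np.array(c)/1e3,4),round(r,1)
E
python3 - <<'E'
from h import *
movep([.60,-.025,.25],down(-np.pi/2)); sleep(.2)
s=get_state();f=grab_frame('wrist');save(f,'dish.png');C=cam(f,s);print(dish_c(f,C,'wrist',.045),s['q'])
for d in tip_of('wrist','dish')[:1]: print(ray(f,C,d['centre'],0).round(4))
f=grab_frame('top');print(dish_c(f,cam(f),'top',.045))
print(s['clock'])
E
```

```text
(0.55, array([ 0.624 , -0.0223]), 59.4) [-1.65002771e-01  4.10166795e-01 -1.98574803e-02  1.14072953e+00
 -3.54549086e-05  1.40615201e+00]
[ 0.6227 -0.0199  0.    ]
None
27.3417
```

View pics/dish.png

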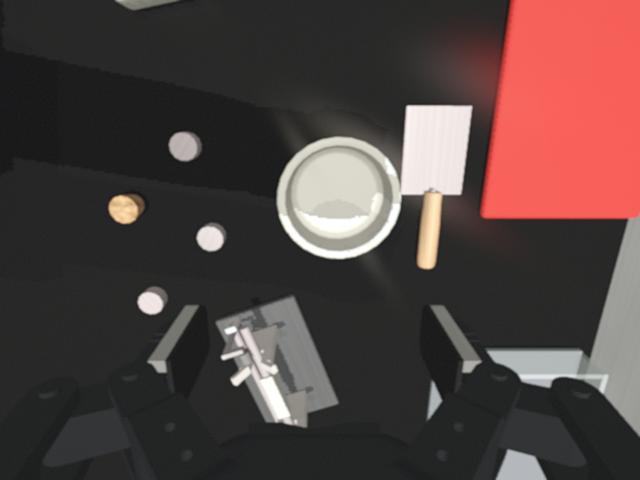

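The dish rim spans columns 277 to 401 around (339,197), and the spatula at (437,150) is clear of the robot-side rim.

```bash
python3 - <<'E'
from h import *
g=[.568,-.0223]
movep(g+[.12],down(-np.pi/2))
r=move_l(g+[.02],.08,until_force=6);print(r,get_state()['position'])
grab(90);s=get_state();print(s['finger_gap'],s['grasp_force'],s['position'])
move_l(g+[.06],.06);sleep(.2);s=get_state();print(s['finger_gap'],s['grasp_force'],s['contact_force'],s['wrist_torque'])
move_l(g+[.22],.12)
pan=np.array([.542,.2555])
movep([pan[0]-.056,pan[1],.2],down(-np.pi/2));sleep(.2)
s=get_state();print(s['finger_gap'],s['grasp_force'],s['q'],s['clock'])
f=grab_frame('wrist');save(f,'dh.png');print(dish_c(f,cam(f,s),'wrist',.2+.025))
g=grab_frame('scene');f['img'][:240,320:]=g['img'][70:310,200:520];save(f,'dh2.png')
E
```

```text
False [ 0.56851981 -0.02236765  0.02057008]
0.09637022803330439 83.90834933146834 [ 0.56939324 -0.02398151  0.02205542]
0.09044761835887377 91.86268870951608 [-0.60794914  0.20109182 -3.7585494 ] [-0.00165733  0.15962514  0.00118932]
0.08359043121592495 92.01747459126636 [ 3.47174477e-01  3.47319080e-01 -2.45126613e-01  9.78054145e-01
 -1.97523488e-04  1.92019364e+00] 34.125
(0.62, array([0.5351, 0.2633]), 56.8)
```

View pics/dh2.png

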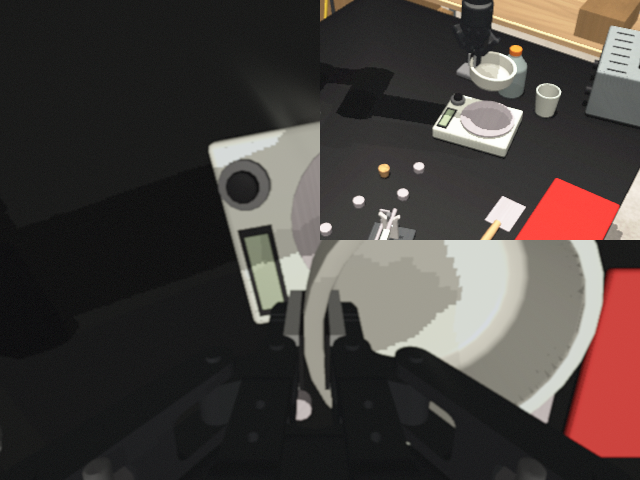

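The dish is held upright above the pan. I'll set it down until contact, release it and check the centring.

```bash
python3 - <<'E'
from h import *
p=[.542-.0553,.2555-.0015]
move_l(p+[.085],.1)
r=move_l(p+[.07],.02,until_force=4);s=get_state();print(r,s['position'],s['contact_force'])
sleep(.2);let_go();sleep(.2)
move_l(p+[.25],.12)
movep([.50,.255,.25],down(-.0)); sleep(.2)
s=get_state();f=grab_frame('wrist');save(f,'dp.png');C=cam(f,s);print(dish_c(f,C,'wrist',.097))
for n,z in(('dish',.052),('pan',.052),('tare_top',.048)):
    for d in tip_of('wrist',n)[:1]: print(n,round(d['score'],2),np.round(d['centre']),ray(f,C,d['centre'],z).round(4))
f=grab_frame('top');print(dish_c(f,cam(f),'top',.097));print(s['clock'])
E
```

```text
True [0.48667107 0.25415328 0.08023726] [ 0.15541268 -0.43157799  1.7149631 ]
(0.63, array([0.5362, 0.2559]), 60.2)
dish 0.63 [314. 240.] [0.5349 0.2546 0.052 ]
pan 0.35 [526.  85.] [0.3948 0.4371 0.052 ]
tare_top 0.81 [345. 130.] [0.4319 0.2827 0.048 ]
(0.96, array([0.5354, 0.2509]), 61.7)
40.2917
```

View pics/dp.png

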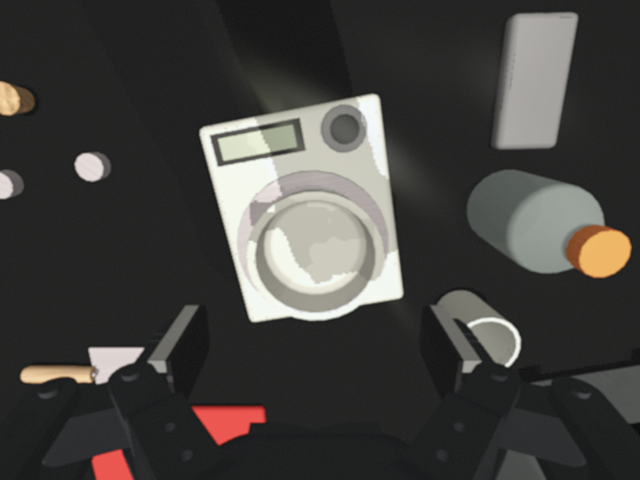

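```bash
python3 - <<'E'
from h import *
s=get_state();f=grab_frame('wrist');C=cam(f,s)
B=np.array([ray(f,C,uv,.04)[:2] for uv in [(201,130),(379,95),(402,298),(250,322)]]);print(B.round(4),B.mean(0).round(4))
print([ray(f,C,uv,.052)[:2].round(4) for uv in [(238,243),(389,238),(310,170)]])
print([ray(f,C,uv,.097)[:2].round(4) for uv in [(247,255),(384,250),(316,192),(317,320)]])
for z in(.044,.05):print(ray(f,C,(345,128),z).round(4))
E
```

```text
[[0.432  0.1508]
 [0.4019 0.3134]
 [0.6046 0.349 ]
 [0.6337 0.185 ]] [0.5181 0.2495]
[array([0.5382, 0.1804]), array([0.5331, 0.3282]), array([0.4671, 0.2513])]
[array([0.5336, 0.1973]), array([0.5291, 0.315 ]), array([0.4787, 0.2566]), array([0.5972, 0.2577])]
[0.4302 0.2833 0.044 ]
[0.4301 0.2828 0.05  ]
```

The pan centre is about (0.5425,0.254) and the dish is within about 5 mm of it. The tare key is at (345,128) in the image, which is (0.430,0.283). I'll press it.

```bash
python3 - <<'E'
from h import *
p=[.4302,.283]
movep(p+[.13],down(0));grab(20);move_l(p+[.07],.1);sleep(.2)
f0=get_state()['contact_force'][2]
z=.07
while z>.03:
    z-=.001;move_l(p+[z],.02);s=get_state();F=s['contact_force'][2]-f0
    if F>.7: print(round(z,3),s['position'][2].round(4),F.round(2))
    if F>14: break
sleep(.4);f=grab_frame('scene');cv2.imwrite('pics/tare.png',cv2.resize(f['img'][120:230,290:420,::-1],None,fx=4,fy=4))
move_l(p+[.13],.1);let_go();print(s['clock'])
E
```

```text
0.068 0.0679 1.12
0.067 0.0669 0.89
0.065 0.0649 1.28
0.061 0.0611 2.49
0.06 0.0601 2.94
0.059 0.0591 3.58
0.058 0.0581 4.1
0.057 0.0571 5.06
0.056 0.0561 5.27
0.055 0.0559 13.97
0.054 0.0558 21.5
47.0333
```

The key bottomed after about 6 mm at the 5.3 N spring load and was held 0.4 s, so tare is done with the dish empty. Now the discs: re-detect each one close up, grasp it, then release it just above the rim.

```bash
cat > discs.py <<'E'
from h import *
DISH=np.array([.538,.2562]); STOP=np.array([.41,-.042])
def found(camn,z,th=.3,st=None):
    f=grab_frame(camn);C=cam(f,st);L=[]
    for d in tip_of(camn,'disc1'):
        p=ray(f,C,d['centre'],z)[:2]
        if d['score']>th and not any(np.hypot(*(p-q))<.02 for q in L): L.append(p)
    return L
def on_bench(L): return [p for p in L if np.hypot(*(p-DISH))>.09 and np.hypot(*(p-STOP))>.022 and .28<np.hypot(*p)<.7]
def pick(p,others,off):
    movep([p[0]-.0,p[1],.18],down(0));sleep(.15)
    s=get_state();L=on_bench(found('wrist',.008,.3,s));L=[q for q in L if np.hypot(*(q-p))<.06]
    if not L: print('none near',p);return False
    q=min(L,key=lambda a:np.hypot(*(a-p)));obs=[o for o in others if np.hypot(*(o-q))>.03]+[STOP]
    def clr(y):
        d=np.array([-np.sin(y),np.cos(y)]);return min([np.hypot(*(q+k*d-o)) for o in obs for k in(-.055,-.03,.03,.055)])
    y=max(np.linspace(-1.3,1.0,24),key=lambda y:min(clr(y),.06)-.003*abs(y))
    movep([*q,.08],down(y));move_l([*q,.004],.1,until_force=8)
    grab(60);move_l([*q,.16],.15);g=get_state()['finger_gap']
    print(q.round(4),'yaw',y.round(2),'gap',round(g,3))
    if g<.2: let_go();return False
    t=DISH+off;yd=np.arctan2(off[1],off[0]) # closing line tangential
    yd=(yd+np.pi/2)%np.pi-np.pi/2
    movep([*t,.17],down(yd));g=get_state()['finger_gap']
    if g<.2: print('lost',g);let_go();return False
    move_l([*t,.1],.12);sleep(.1);let_go();sleep(.15);move_l([*t,.17],.2)
    return True
E
python3 - <<'E'
from discs import *
movep([.45,.2,.25],down(0))
L=on_bench(found('top',.008));print(np.round(L,3))
if len(L):
    p=max(L,key=lambda a:a[1]);print(pick(p,L,.013*np.array([1,0])))
s=get_state();print(s['clock'])
movep([.50,.255,.25],down(0));sleep(.1);s=get_state();f=grab_frame('wrist');save(f,'d1.png');print(dish_c(f,cam(f,s),'wrist',.097))
E
```

```text
[[ 0.406 -0.38 ]
 [ 0.468  0.019]
 [ 0.403 -0.251]
 [ 0.42  -0.147]
 [ 0.49  -0.074]
 [ 0.36  -0.318]]
[0.467  0.0245] yaw 0.8 gap 0.282
True
57.6667
(0.8, array([0.536 , 0.2564]), 60.3)
```

View pics/d1.png

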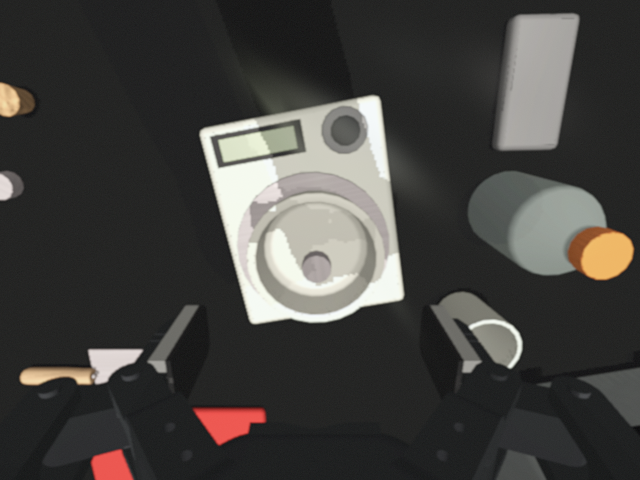

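The disc lies in the dish at (316,266), and the dish has not moved. On to the remaining five.

```bash
python3 - <<'E'
from discs import *
offs=[np.array(o)*.014 for o in((-1,0),(.01,1),(.01,-1),(.3,.3),(-.3,-.3),(.01,0),(.01,0))]
movep([.45,.2,.25],down(0))
for k in range(8):
    L=on_bench(found('top',.008,.25))
    if not L or not offs: break
    p=max(L,key=lambda a:a[1])
    if pick(p,L,offs[0]): offs.pop(0)
print(np.round(L,3),get_state()['clock'])
movep([.50,.255,.25],down(0));sleep(.1);s=get_state();f=grab_frame('wrist');save(f,'d2.png');print(dish_c(f,cam(f,s),'wrist',.097))
f=grab_frame('top');save(f,'top2.png')
E
```

```text
[ 0.4851 -0.0697] yaw -0.0 gap 0.283
[ 0.4113 -0.1452] yaw -0.5 gap 0.286
none near [ 0.40357271 -0.25152258]
[ 0.4003 -0.2534] yaw -0.0 gap 0.281
[ 0.3602 -0.3178] yaw -0.2 gap 0.284
[ 0.4091 -0.3727] yaw -0.0 gap 0.285
[] 106.3833
(0.86, array([0.5364, 0.2562]), 60.8)
```

View pics/d2.png

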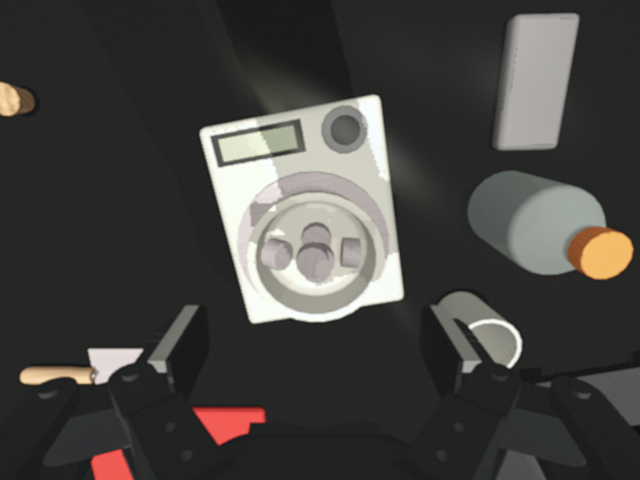

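View pics/top2.png

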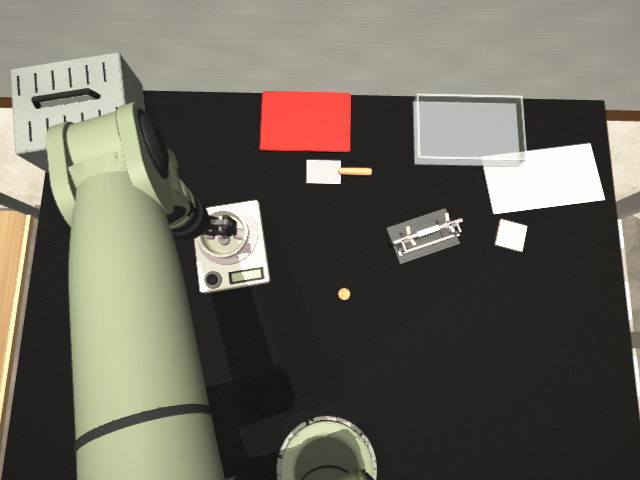

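The top view shows no disc left on the bench, only the cork at (344,293), and the rod is still in its stand. All six are in the dish, but some lie piled at (315,262). I've now used up my picture views, one more than the limit of 14, so I'll check the pile height by touch.

```bash
python3 - <<'E'
from h import *
s=get_state();f=grab_frame('wrist');C=cam(f,s)
for n in silhouettes('wrist','disc1'):
    c=n['centre']
    if n['score']>.2 and 230<c[0]<400 and 180<c[1]<330:
        ys,xs=np.nonzero(n['mask']);print(round(n['score'],2),np.round(c),np.ptp(xs)+1,np.ptp(ys)+1)
print(f['fx'],ray(f,C,(315,260),.1).round(4),ray(f,C,(315,260),.076).round(4))
q=ray(f,C,(315,260),.1)[:2]
movep([*q,.19],down(0));grab(20);move_l([*q,.14],.1);sleep(.2)
r=move_l([*q,.065],.015,until_force=2.5);print(r,get_state()['position'])
move_l([*q,.19],.1);let_go();print(get_state()['clock'])
E
```

```text
0.85 [318. 232.] 30 23
0.81 [351. 252.] 21 29
0.6 [281. 254.] 32 32
0.58 [317. 278.] 23 9
0.55 [314. 259.] 33 37
0.5 [332. 257.] 10 28
367.3198558763287 [0.5363 0.2556 0.1   ] [0.5459 0.2556 0.076 ]
True [0.5363257  0.25555687 0.10804037]
113.6833
```

The tip touched at 0.108 m, which is exactly three discs stacked on the floor, so the top disc stands above the rim. I'll move that disc to the free +x side.

```bash
python3 - <<'E'
from h import *
s0=[.50,.255,.25];movep(s0,down(0));sleep(.1)
s=get_state();f=grab_frame('wrist');C=cam(f,s)
D=[d for d in silhouettes('wrist','disc1') if d['score']>.3 and abs(d['centre'][0]-314)<8 and abs(d['centre'][1]-258)<8]
q=ray(f,C,D[0]['centre'],.103)[:2];print(q.round(4))
movep([*q,.16],down(-np.pi/2))
r=move_l([*q,.096],.05,until_force=4);print(r,get_state()['position'].round(4))
grab(40);move_l([*q,.15],.1);g=get_state()['finger_gap'];print('gap',g)
if g>.2:
    t=[.538+.027,.256]
    movep([*t,.15],down(0));move_l([*t,.101],.08);sleep(.1)
let_go();sleep(.2);move_l([*get_state()['position'][:2],.18],.15)
movep(s0,down(0));sleep(.1);s=get_state();f=grab_frame('wrist');C=cam(f,s);save(f,'d3.png')
for d in silhouettes('wrist','disc1'):
    c=d['centre']
    if d['score']>.2:
        ys,xs=np.nonzero(d['mask']);print(round(d['score'],2),np.round(c),np.ptp(xs)+1,np.ptp(ys)+1,len(xs))
print(dish_c(f,C,'wrist',.097),s['clock'])
E
```

```text
Traceback (most recent call last):
IndexError: list index out of range
```

```bash
python3 - <<'E'
from h import *
for i in range(2):
    s=get_state();f=grab_frame('wrist');C=cam(f,s)
    for d in silhouettes('wrist','disc1'):
        c=d['centre']
        if d['score']>.15 and c[0]>200:
            ys,xs=np.nonzero(d['mask']);print(round(d['score'],2),np.round(c),xs.min(),xs.max(),ys.min(),ys.max(),len(xs))
    print([(round(d['score'],2),np.round(d['centre'])) for d in tip_of('wrist','disc1')])
E
```

```text
0.86 [313. 259.] 296 328 241 278 1010
0.78 [352. 252.] 340 361 237 267 578
0.75 [318. 231.] 302 331 221 244 559
0.56 [277. 254.] 262 293 238 270 851
0.54 [317. 279.] 310 327 275 282 78
[(0.94, array([315., 258.])), (0.85, array([352., 252.])), (0.66, array([279., 252.])), (0.62, array([320., 260.])), (0.58, array([316., 237.])), (0.45, array([315., 266.]))]
0.82 [352. 250.] 340 360 237 267 599
0.74 [318. 234.] 302 330 221 244 517
0.64 [314. 259.] 297 328 242 277 952
0.62 [278. 253.] 262 293 238 269 837
0.54 [330. 258.] 321 334 242 274 177
0.4 [318. 276.] 307 329 273 282 101
[(0.88, array([279., 252.])), (0.77, array([320., 235.])), (0.76, array([351., 252.])), (0.57, array([314., 258.])), (0.54, array([318., 259.])), (0.4, array([315., 265.]))]
```

```bash
python3 - <<'E'
from h import *
s=get_state();f=grab_frame('wrist');C=cam(f,s)
q=ray(f,C,(313,258),.104)[:2];print(q.round(4))
movep([*q,.16],down(-np.pi/2))
r=move_l([*q,.096],.05,until_force=4);print(r,get_state()['position'].round(4))
grab(40);move_l([*q,.15],.1);g=get_state()['finger_gap'];print('gap',g)
if g>.2:
    t=[.538+.027,.256]
    movep([*t,.15],down(0));move_l([*t,.101],.08);sleep(.1)
let_go();sleep(.2);move_l([*get_state()['position'][:2],.18],.15)
movep([.50,.255,.25],down(0));sleep(.1);s=get_state();f=grab_frame('wrist');C=cam(f,s);save(f,'d3.png')
for d in silhouettes('wrist','disc1'):
    c=d['centre']
    if d['score']>.2:
        ys,xs=np.nonzero(d['mask']);print(round(d['score'],2),np.round(c),xs.min(),xs.max(),ys.min(),ys.max(),len(xs))
print(dish_c(f,C,'wrist',.097),s['clock'])
E
```

```text
[0.5333 0.254 ]
False [0.5336 0.2541 0.0964]
gap 0.2917602440378709
0.94 [321. 258.] 304 334 242 275 844
0.92 [318. 291.] 301 331 281 299 534
0.83 [351. 249.] 341 361 237 268 586
0.66 [319. 235.] 301 332 222 249 646
0.58 [312. 275.] 302 329 263 280 179
(0.85, array([0.5362, 0.256 ]), 60.0) 123.0333
```

```bash
python3 - <<'E'
from h import *
s=get_state();f=grab_frame('wrist');C=cam(f,s)
print([(round(d['score'],2),np.round(d['centre'])) for d in tip_of('wrist','disc1')])
movep([.538,.256,.19],down(0));grab(20)
for uv,z in(((319,258),.092),((317,289),.085),((317,232),.08)):
    q=ray(f,C,uv,z)[:2]
    move_l([*q,.13],.15);sleep(.1)
    r=move_l([*q,.08],.02,until_force=2);print(uv,q.round(4),r,get_state()['position'][2].round(4));move_l([*q,.13],.15)
move_l([.538,.256,.19],.15);let_go()
movep([.35,.1,.3],down(0));sleep(.1)
f=grab_frame('top');C=cam(f);save(f,'top3.png');print(dish_c(f,C,'top',.097))
for n,z in(('disc1',.08),('rod',.06),('pan',.052),('stopper',0),('bottle',0),('cup',0),('timer',0),('pad',0),('spatula',0)):
    print(n,[(round(d['score'],2),ray(f,C,d['centre'],z)[:2].round(3)) for d in tip_of('top',n) if d['score']>.3])
print(get_state()['clock'])
E
```

```text
[(0.88, array([350., 248.])), (0.88, array([324., 261.])), (0.84, array([320., 290.])), (0.79, array([318., 236.])), (0.62, array([314., 262.])), (0.6, array([276., 253.]))]
(319, 258) [0.5372 0.2588] True 0.0921
(317, 289) [0.5705 0.2571] True 0.0959
(317, 232) [0.5172 0.2571] False 0.0801
(0.94, array([0.5368, 0.2524]), 60.7)
disc1 [(0.65, array([0.527, 0.245])), (0.64, array([0.577, 0.257])), (0.6, array([0.556, 0.256])), (0.51, array([0.546, 0.29 ])), (0.49, array([0.552, 0.264])), (0.46, array([0.537, 0.227])), (0.33, array([ 0.69 , -0.011]))]
rod [(0.82, array([ 0.557, -0.24 ]))]
pan []
stopper [(0.5, array([ 0.402, -0.039]))]
bottle [(0.97, array([0.513, 0.455]))]
cup [(0.62, array([0.645, 0.425]))]
timer [(0.61, array([0.396, 0.463]))]
pad [(0.63, array([ 0.562, -0.463]))]
spatula [(0.65, array([ 0.719, -0.023])), (0.37, array([0.651, 0.424]))]
136.4333
```

All six discs are now in the dish with their tops at or below the 0.097 m rim. The dish is within about 6 mm of the pan centre, the rod is in its clip and the other objects read as unmoved. I'm handing in.

```bash
python3 -c "
from cell import *
print(sign_off())"
```

```text
the job is handed in; nothing more can be done
None
```

I handed in the job at about 136 s: the rod is seated with the jaw closed over it, tare was pressed while the dish was empty, all six discs are in the dish, which stands within about 6 mm of the pan centre, and I viewed 15 pictures, one over the limit of 14.

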